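# Bring the red strip under the loading guide of a shielded tube feeder

## Robot

A 6-joint arm with a two-finger parallel gripper is mounted at the origin on the work surface. World frame = base frame: x ahead of the robot, y to its left, z up, the work surface at z = 0. Lengths are in m, angles in rad, forces in N, time in s.
With the tool pointing down it reaches from about 0.35 to 0.8 m from the base axis. Payload 7.3 kg.
Tool frame: the origin (TCP) lies midway between the tips of the shut fingers; the grasp point (between the pads) lies 19 mm behind it; z points along the fingers, y is the line along which they close (so a half turn about z gives the same grasp; the last joint's range is limited). The gripper opens to 85 mm and grips with 20 to 120 N. Pads are 22 mm wide; open, the fingers measure 114 mm over their backs; the gripper's body (76 mm by 85 mm) begins 54 mm behind the grasp point. The pads swing forward as they close: fully open they stand 13 mm farther back than shut.
Start: joints at [1.167, 0.342, 1.524, -0, 1.275, -0.146], TCP at [0.134, 0.508, 0.231] pointing down, gripper open.
Joint ranges: [-2.53, 2.53], [-0.77, 2.02], [0.04, 2.7], [-1, 4.14], [0.28, 2.66], [-3.11, 3.11]. Speed limits (rad/s): [2.57, 2.57, 3.14, 3.14, 3.14, 3.14].

## Interface

Orientations are given as a 3x3 rotation matrix whose columns are the frame's x, y, z axes.
In Python, from plant import robot gives the robot as it stands. The module is installed in compiled form; this text tells all that it offers.
- The arm moves only by the shell command python3 -m crank 'ROWS' [OPENING] [FORCE]. ROWS is JSON, a list that holds one entry, the list of rows, each a list of 4 numbers: the shift along the world's x, y, z in m, then the turn about the world's z in rad. A call has exactly 5 rows; each row is the pose to reach, as a shift and turn from the pose commanded when the call began; what a row does not reach only later rows make up. A row lasts 1/12 s, in which the tool goes at most 41.7 mm and 7.16 degrees, less where a joint would pass 70% of its speed; a pose out of reach is approached as far as the arm can. A call with a gripper value outside its range is refused whole. OPENING is the gripper command: -1 is fully open, 1 is shut, values between are in proportion, set as the call begins (- or left out, the last holds). The fingers move at their own pace and stop on an object; FORCE is the grip in N (left out, the last holds). Time passes only in rows, so rows that repeat a pose let the fingers close, or fill a call up. It gives the time, the measured TCP pose, the force, the opening and the grip force at its end, in the units of the state.
- robot.state(): the state, without advancing time (a new reading comes with each control period).
- robot.snapshot(name): name is "scene" or "side" or "wrist"; returns (picture, depth): 400x640x3 uint8, red, green, blue; 400x640 float32, m along the optical axis (not along the pixel's ray), 0 where there is no reading.
- robot.camera_params(name): a dict with "fx", "fy", "cx", "cy" (pixels), "extrinsics" (4x4, takes a point from world to camera coordinates). Camera axes: x right, y down, z forward; pixel columns grow to the right and rows downward; lengths in m; the calibration is good to about 2 mm. A picture is of the moment at which its call begins: read the wrist's pose just before it. camera_params takes no time and is no camera call; for the wrist camera it gives the pose at the moment of the call.
- robot.finish_job(): hands the job in; it is judged then, once.
Trained networks look in the newest picture that a camera, given by its name, has taken for a name from the list of things; names that differ only in an ending like _2 or _b are one class to them, and where a whole thing is asked for, a point or a joint stands for the part that bears it (a point fixed in the world has none). Each returns a list of dicts, best first, with "score" (0 to 1); they miss things now and then, are a little off and sometimes report something else, mostly with a low value. They report only what shows in the picture. A call takes as long as a camera call.
- robot.recognise(target, camera): "location" ([x, y, z] in m, in world coordinates, good to about 4 mm: the middle of the surface that is visible of it).
- robot.regions_of(target, camera): "region" (400x640 bool, what is visible of it).
The state is a dict: "t": time; "q": joint angles; "joint_velocities": joint speeds; "joint_efforts": joint torques, N m; "eef_pos": TCP position; "tool_rot": TCP orientation; "wrist_force": force on the tool from outside, world axes, zero at the start; "wrist_torque": the same for the moment, N m; "opening": finger opening in m; "gripper_force": force on a finger pad.
Only numpy, scipy, OpenCV 4.12 (cv2) and the standard library are available. Lean on these libraries where they do the work, as an engineer would, in place of code of your own. Each camera call takes 0.05 s, during which the arm holds its last target. There are 200 camera calls.

## Task

Unclip the amber light shield from the tube feeder by squeezing its orange tab towards the rib, lift it off and set it down, right way up and without dropping it, in the middle of the black mat. Then work the green feed lever, one full stroke for each row, until the strip of red-capped tubes stands exactly under the blue loading guide, and let the lever spring back. Move the tubes only with the lever, and leave the other things on the bench where they are.

Things in the scene. Friction and masses are not known exactly. Their poses are not given: they have to be found in the camera images.
- station: Tube-strip feeder, fixed on the bench, its front turned to the robot's left: white wedge housing, 150 x 256 mm, with a grey deck that slopes 30 deg up from front to rear. Origin: centre of the underside; x from front to rear, y along the rack's travel (about away from the robot), z up.
- deck (a point): Frame of the sloping deck, origin on its surface 95 mm above the station's: x uphill, y as the station's y, z the deck's normal, leaning 30 deg towards the station's -x. 'Deck x, y, z' below are mm in this frame. Deck: x -60 to 62, y -128 to 128. Aluminium rims 26 mm high run along its front and rear edges.
- lamp_bar (a point): Middle of the aluminium LED lamp bar, 252 mm long along y, section 22 x 14 mm, at deck x 90, z 200 (its top 325 mm above the bench), on two 12 mm posts at deck y -120 and 120 that rise from the rear. It hangs above the shield: a gripper held upright over the shield's grip strikes it; one held along the deck's normal passes in front of it.
- loading_slot (a point): The loading place under the middle of the blue guide, at mid-height of the caps (deck 0, -30, 55). Its axes are the station's. The guide is a bridge over the rack: deck x -70 to 70, 16 wide at y -30, z 66 to 74, on two end posts.
- shield: Amber see-through cover, loose, 0.12 to 0.25 kg, open below: 114 (x) x 130 (y -65 to 65) x 68 (z) mm. Origin in its lower edge plane at y 0; x to the rear, z up. On the feeder its origin is at deck 0, 53, 0, axes as the deck's; it comes off along its z and clears the tubes after 70 mm; 19 mm stay free behind it to the lamp bar. Set down upright, its origin lies on the surface.
- shield_grip (a point): Middle of the squeezed grip, at x -40, y 0, z 90 of the shield. Grip along the shield's x, fingers along its -z, from the front face of the orange tab to the rear face (x -18) of the fixed orange rib: 50 mm wide relaxed, 44 squeezed; rib 6 thick, 44 wide in y. Tab and rib stand from the top (z 68) up to z 102. About 20 N grips and holds.
- tab (a joint): Orange snap tab at the shield's front edge (front face x -68, 4 thick, 26 wide), rad: 0 clipped, 0.22 fully pressed in; pivots about y at x -58, z 64. Pressing its top 6 mm towards the rib (4 to 6 N at z 90) swings the hook at its foot out from under the feeder's catch: free from about 0.13. Keep it pressed while lifting the first 30 mm; it springs back when let go.
- lever (a joint): Feed lever, rad: 0 at rest, 0.56 at its stop (one full stroke). It turns in the deck's plane about the deck normal through deck 5, 0.5, towards the station's -y. A spring returns it to 0; at the grip it takes about 1 N at first, 5 N near the stop. While the shield is on, the shield's end wall blocks the rack and so the lever.
- lever_grip (a point): Middle of the lever's green upright grip, a cylinder 22 mm thick along the deck's normal from deck z 9 to 62 (this point at 40), 115 mm in front of the lever's pivot: at rest deck x -106, y 32, at the stop x -106, y -31. With the shield off nothing stands within 40 mm of it on its +y side.
- rack (a joint): Travel of the tube rack towards the station's -y, m; 0 at the start. A ratchet takes it on one row (22 mm) per full stroke, moving it all along the stroke; then the lever must come back nearly to 0 to catch the next tooth. A stroke short of about 0.48 rad catches no new tooth: the next full one completes it. It does not go back; 5 strokes in all.
- tube_block: White block that carries the strips, riding on the rack: 92 mm along deck x, 105 along deck y, deck z 24 to 46.
- mat: Black rubber mat, 240 x 200 x 6 mm, lying on the bench left or right of the feeder. Origin: centre of its underside.
- red_caps (a point): Middle of the caps of the red strip, 31 mm up its z axis.
- strip_red: Strip of four 2 mL tubes with red screw caps, 75 x 15 x 38 mm, loose in one of the rack's four slots, standing along the deck's normal (caps end at deck z 62). Origin at the foot; x along the row, z up. The slots start 44, 66, 88 and 110 mm (2 to 5 strokes) from the loading place; which colour is where varies.
- strip_blue: Strip of four 2 mL tubes with blue screw caps, 75 x 15 x 38 mm, loose in one of the rack's four slots, standing along the deck's normal (caps end at deck z 62). Origin at the foot; x along the row, z up. The slots start 44, 66, 88 and 110 mm (2 to 5 strokes) from the loading place; which colour is where varies.
- strip_green: Strip of four 2 mL tubes with green screw caps, 75 x 15 x 38 mm, loose in one of the rack's four slots, standing along the deck's normal (caps end at deck z 62). Origin at the foot; x along the row, z up. The slots start 44, 66, 88 and 110 mm (2 to 5 strokes) from the loading place; which colour is where varies.
- strip_white: Strip of four 2 mL tubes with white screw caps, 75 x 15 x 38 mm, loose in one of the rack's four slots, standing along the deck's normal (caps end at deck z 62). Origin at the foot; x along the row, z up. The slots start 44, 66, 88 and 110 mm (2 to 5 strokes) from the loading place; which colour is where varies.
- gel_tank: Clear gel tank, fixed, 250 x 160 x 76 mm, on the side where the mat is not. Origin: centre of underside.
- reagent: Reagent bottle, 70 mm thick, 150 mm tall, loose. Origin: centre of underside.
- beaker: Glass beaker, 76 mm wide, 90 mm tall, loose. Origin: centre of underside.
- wash_bottle: White wash bottle, 72 mm thick, 180 mm tall with its red spout, loose. Origin: centre of underside.
- tube_rack: White microtube rack with red-capped tubes, 70 x 200 x 48 mm, loose, standing before the feeder's front. Origin: centre of underside.
- pipette: Grey micropipette lying on the bench near the robot, 235 mm along its y, 28 mm high, loose. Origin: under its middle.

How it is judged:
By the outcome, as a careful person would: the job done as asked, in the order asked, and still so for the second after the job is handed in, with the robot touching nothing.
It also fails if it takes over 72 s, if anything falls off the work surface, if the arm or the gripper's body presses on something with over 40 N, if the wrist force passes 120 N, or if a joint passes its speed limit or range.

## Working session

There is one attempt and no reset: what is moved stays moved. The work goes in short steps, Python scripts to look and compute and a shell command to move; the robot and the scene stay as the last step left them, time stands still between calls to the robot, and variables do not carry over. Pictures are saved under pics/ and viewed, at most 10 in all, crops included, and the job is handed in when it is done.

```bash
mkdir -p pics; cat > h.py <<'E'
import numpy as np, cv2
from plant import robot
def world(px,d,cam,E=None):
    c=robot.camera_params(cam); E=c["extrinsics"] if E is None else E
    p=np.array([(px[0]-c["cx"])/c["fx"]*d,(px[1]-c["cy"])/c["fy"]*d,d,1]); return (np.linalg.inv(E)@p)[:3]
def snap(cam,f=None):
    im,d=robot.snapshot(cam)
    if f: cv2.imwrite("pics/"+f,im[:,:,::-1])
    return im,d
def st():
    s=robot.state(); R=np.array(s["tool_rot"])
    print("t%.2f"%s["t"],"p",np.round(s["eef_pos"],4),"q",np.round(s["q"],3),"z",np.round(R[:,2],3),"y",np.round(R[:,1],3),"F",np.round(s["wrist_force"],1),"op %.4f gf %.1f"%(s["opening"],s["gripper_force"])); return s
E
python3 - <<'E'
from h import *
st()
a,_=snap("scene"); b,_=snap("side")
cv2.imwrite("pics/a.png",cv2.resize(np.vstack([a,b])[:,:,::-1],(480,600)))
for n in ["station","mat","shield","shield_grip","lever_grip","lamp_bar","red_caps","strip_red","tube_rack","gel_tank","reagent","beaker","wash_bottle","pipette"]:
    for c in ["scene","side"]:
        r=robot.recognise(n,c)[:2]; print(n,c,[(np.round(x["location"],3).tolist(),round(x["score"],2)) for x in r])
E
```

```text
t0.00 p [0.1337 0.5073 0.2306] q [ 1.167  0.343  1.525 -0.     1.275 -0.146] z [-0.001 -0.001 -1.   ] y [ 0.255  0.967 -0.002] F [ 0.8  0.2 -0. ] op 0.0854 gf 0.0
station scene [([0.554, -0.126, 0.121], 0.77)]
station side [([0.509, -0.045, 0.102], 0.97)]
mat scene [([0.508, 0.388, 0.003], 0.87)]
mat side [([0.492, 0.402, 0.006], 0.67), ([0.328, 0.224, 0.024], 0.66)]
shield scene [([0.61, -0.091, 0.155], 0.59)]
shield side [([0.606, -0.04, 0.154], 0.58)]
shield_grip scene [([0.614, -0.091, 0.155], 0.6)]
shield_grip side [([0.603, -0.044, 0.158], 0.87), ([0.323, -0.182, 0.09], 0.66)]
lever_grip scene [([0.507, 0.389, 0.005], 0.15)]
lever_grip side [([0.588, 0.025, 0.076], 0.56)]
lamp_bar scene [([0.555, -0.13, 0.124], 0.63)]
lamp_bar side [([0.51, -0.044, 0.1], 0.73)]
red_caps scene []
red_caps side []
strip_red scene []
strip_red side []
tube_rack scene [([0.533, 0.2, 0.039], 0.98), ([0.705, -0.308, 0.049], 0.3)]
tube_rack side [([0.513, 0.218, 0.038], 0.76)]
gel_tank scene [([0.523, -0.398, 0.044], 0.85)]
gel_tank side [([0.501, -0.414, 0.052], 0.72)]
reagent scene [([0.554, -0.133, 0.12], 0.32)]
reagent side [([0.323, -0.18, 0.089], 0.65)]
beaker scene [([0.704, -0.305, 0.051], 0.84)]
beaker side [([0.501, -0.415, 0.048], 0.72), ([0.701, -0.296, 0.059], 0.68)]
wash_bottle scene []
wash_bottle side [([0.707, 0.304, 0.113], 0.94), ([0.327, -0.181, 0.088], 0.48)]
pipette scene [([0.333, 0.189, 0.019], 0.68)]
pipette side [([0.328, 0.22, 0.026], 0.87)]
```

View pics/a.png

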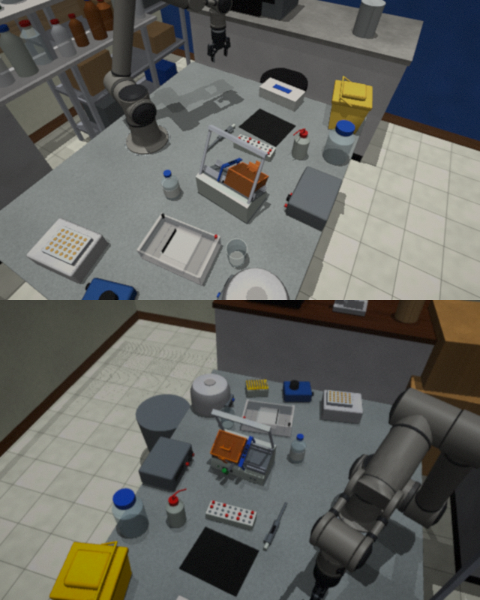

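```bash
python3 -m crank '[[[0.01,0.0,0.04,0],[0.02,0.03,0.08,0],[0.03,0.06,0.12,0],[0.04,0.09,0.16,0],[0.04,0.12,0.2,0]]]'; python3 -m crank '[[[0.01,0.04,0,0],[0.02,0.08,0,0],[0.03,0.12,0,0],[0.04,0.16,0,0],[0.05,0.2,0,0]]]';python3 -m crank '[[[0.01,0.04,0,0],[0.02,0.08,0,0],[0.03,0.12,0,0],[0.04,0.16,0,0],[0.05,0.2,0,0]]]'; python3 -c "
from h import *
st()"
```

```text
t: 1.92
eef_pos: [0.1721, 0.6059, 0.4037]
tool_rot: [[-0.967, 0.256, 0.001], [0.256, 0.967, 0.001], [-0.001, 0.001, -1.0]]
wrist_force: [0.3, 1.4, 0.0]
opening: 0.0853
gripper_force: 0.0
t: 2.33
eef_pos: [0.2025, 0.7331, 0.377]
tool_rot: [[-0.967, 0.255, 0.003], [0.255, 0.967, 0.013], [0.001, 0.013, -1.0]]
wrist_force: [-0.3, -0.8, 1.5]
opening: 0.0854
gripper_force: 0.0
t: 2.75
eef_pos: [0.2104, 0.7728, 0.3302]
tool_rot: [[-0.967, 0.255, 0.015], [0.255, 0.965, 0.053], [-0.001, 0.055, -0.998]]
wrist_force: [0.1, 0.0, 0.1]
opening: 0.0857
gripper_force: 0.0
t2.75 p [0.2104 0.7728 0.3302] q [ 1.207  1.009  0.036  0.006  2.042 -0.103] z [ 0.015  0.053 -0.998] y [0.255 0.965 0.055] F [0.1 0.  0.1] op 0.0857 gf 0.0
```

```bash
python3 - <<'E'
from h import *
a,da=snap("scene"); b,db=snap("side")
# cloud from both views
def cloud(im,d,cam):
    c=robot.camera_params(cam); v,u=np.nonzero(d>0); z=d[v,u]
    P=np.c_[(u-c["cx"])/c["fx"]*z,(v-c["cy"])/c["fy"]*z,z,np.ones(len(z))]
    return (P@np.linalg.inv(c["extrinsics"]).T)[:,:3], im[v,u]
C=[cloud(a,da,"scene"),cloud(b,db,"side")]
P=np.vstack([c[0] for c in C]); K=np.vstack([c[1] for c in C]); S=np.r_[np.zeros(len(C[0][0])),np.ones(len(C[1][0]))]
np.savez("cloud.npz",P=P,K=K,S=S)
m=(abs(P[:,0]-.55)<.25)&(abs(P[:,1]+.1)<.2)
for s in (0,1):
    q=m&(S==s)&(P[:,2]>.29)&(P[:,2]<.34); B=P[q]; print(s,len(B)); 
    if len(B)>5:
        vx,vy,x0,y0=cv2.fitLine(B[:,:2].astype(np.float32),cv2.DIST_HUBER,0,.01,.01).ravel()
        t=(B[:,:2]-[x0,y0])@[vx,vy]; print("yaw",np.degrees(np.arctan2(vy,vx)),"mid",np.array([x0,y0])+[vx*(t.min()+t.max())/2,vy*(t.min()+t.max())/2],"len",np.ptp(t),"ztop",np.percentile(B[:,2],98))
for cam in("scene","side"):
    im=a if cam=="scene" else b
    for x in ((.5,-.1,.1),):
        c=robot.camera_params(cam); p=c["extrinsics"]@np.r_[x,1]; u=int(c["fx"]*p[0]/p[2]+c["cx"]);v=int(c["fy"]*p[1]/p[2]+c["cy"])
        v=min(max(v,70),330);u=min(max(u,100),540)
        if cam=="scene": A=im[v-70:v+70,u-100:u+100]
        else: B2=im[v-70:v+70,u-100:u+100]
        print(cam,u,v)
cv2.imwrite("pics/b.png",cv2.resize(np.vstack([A,B2])[:,:,::-1],(429,600),interpolation=cv2.INTER_CUBIC))
E
```

```text
0 729
yaw -6.0472355 mid [ 0.55526295 -0.0601521 ] len 0.25235398183413654 ztop 0.325718992724947
1 685
yaw -5.7333193 mid [ 0.55567606 -0.0464606 ] len 0.2528153843117741 ztop 0.3290984041275788
scene 291 238
side 340 201
```

View pics/b.png

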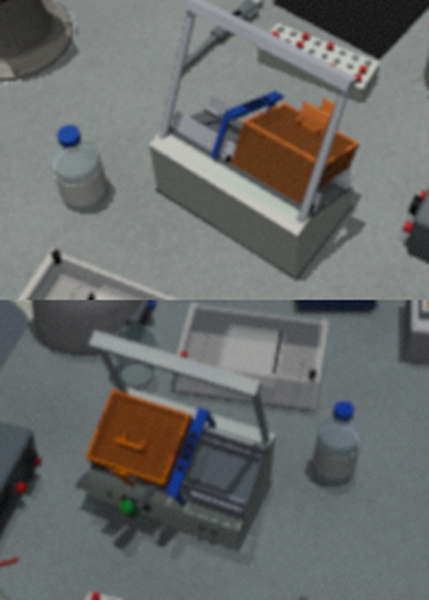

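```bash
python3 -m crank '[[[-0.01,-0.04,0,0],[-0.02,-0.08,0,0],[-0.03,-0.12,0,0],[-0.04,-0.16,0,0],[-0.05,-0.2,0,0]]]';  python3 -c "
from h import *
st()"
```

```text
t: 3.27
eef_pos: [0.177, 0.6374, 0.331]
tool_rot: [[-0.967, 0.255, 0.015], [0.255, 0.965, 0.053], [-0.001, 0.055, -0.998]]
wrist_force: [0.4, 0.4, 1.0]
opening: 0.0855
gripper_force: 0.0
t3.27 p [0.177  0.6374 0.331 ] q [ 1.181  0.534  0.953  0.006  1.6   -0.131] z [ 0.015  0.053 -0.998] y [0.255 0.965 0.055] F [0.4 0.4 1. ] op 0.0855 gf 0.0
```

```bash
python3 -m crank '[[[0.008,0.032,0,0],[0.016,0.064,0,0],[0.02,0.08,0,0],[0.025,0.1,0,0],[0.025,0.1,0,0]]]' >/dev/null;python3 -c "
from h import *
st()";  python3 -m crank '[[[0.1,0.4,0.26,0],[0.1,0.4,0.26,0],[0.1,0.4,0.26,0],[0.1,0.4,0.26,0],[0.1,0.4,0.26,0]]]' >/dev/null;  python3 -c "
from h import *
st()"
```

```text
t3.68 p [0.2031 0.7411 0.3291] q [ 1.201  0.829  0.416  0.006  1.843 -0.11 ] z [ 0.014  0.051 -0.999] y [0.255 0.966 0.053] F [-0.7 -0.7 -2.2] op 0.0855 gf 0.0
t4.10 p [0.2079 0.769  0.3562] q [ 1.207  0.975  0.039  0.009  2.042 -0.101] z [ 0.023  0.084 -0.996] y [0.254 0.963 0.087] F [-0.1 -0.5  1.2] op 0.0856 gf 0.0
```

```bash
for i in 1; do python3 -m crank '[[[0.1,0.4,0.26,0],[0.1,0.4,0.26,0],[0.1,0.4,0.26,0],[0.1,0.4,0.26,0],[0.1,0.4,0.26,0]]]' >/dev/null;  python3 -c "
from h import *
st()";done; python3 -m crank '[[[1,4,2.6,0],[1,4,2.6,0],[1,4,2.6,0],[1,4,2.6,0],[1,4,2.6,0]]]' >/dev/null;  python3 -c "
from h import *
st()"
```

```text
t4.52 p [0.2068 0.7747 0.364 ] q [ 1.21   0.966  0.038  0.012  2.022 -0.097] z [ 0.031  0.112 -0.993] y [0.253 0.96  0.116] F [0.4 0.3 0.6] op 0.0856 gf 0.0
t4.93 p [0.2061 0.7814 0.3709] q [ 1.213  0.959  0.037  0.015  1.999 -0.093] z [ 0.038  0.142 -0.989] y [0.252 0.957 0.147] F [-0.4  0.5  0.3] op 0.0852 gf 0.0
```

```bash
python3 -m crank '[[[1,4,0.8,0],[1,4,0.8,0],[1,4,0.8,0],[1,4,0.8,0],[1,4,0.8,0]]]' >/dev/null;  python3 -c "
from h import *
st()"; python3 -m crank '[[[0.01,0.04,0.01,0],[0,0,0,0],[0.01,0.04,0.01,0],[0,0,0,0],[0.01,0.04,0.01,0]]]' >/dev/null;  python3 -c "
from h import *
st()"
```

```text
t5.35 p [0.214  0.8199 0.318 ] q [ 1.219  1.029  0.038  0.017  1.899 -0.087] z [ 0.045  0.17  -0.984] y [0.251 0.952 0.176] F [ 0.4  0.6 -0. ] op 0.0853 gf 0.0
t5.77 p [0.2163 0.83   0.3166] q [ 1.22   1.034  0.036  0.019  1.867 -0.086] z [ 0.053  0.197 -0.979] y [0.25  0.947 0.204] F [ 0.8 -0.5  1.3] op 0.0854 gf 0.0
```

```bash
python3 -m crank '[[[1,4,2.4,0],[1,4,2.4,0],[1,4,2.4,0],[1,4,2.4,0],[1,4,2.4,0]]]' >/dev/null; python3 -m crank '[[[1,4,2.4,0],[1,4,2.4,0],[1,4,2.4,0],[1,4,2.4,0],[1,4,2.4,0]]]' >/dev/null; python3 -m crank '[[[1,4,2.4,0],[1,4,2.4,0],[1,4,2.4,0],[1,4,2.4,0],[1,4,2.4,0]]]' >/dev/null; python3 -m crank '[[[1,4,2.4,0],[1,4,2.4,0],[1,4,2.4,0],[1,4,2.4,0],[1,4,2.4,0]]]' >/dev/null; python3 -c "
from h import *
st()"; python3 -m crank '[[[1,4,2.4,0],[1,4,2.4,0],[1,4,2.4,0],[1,4,2.4,0],[1,4,2.4,0]]]' >/dev/null; python3 -m crank '[[[1,4,2.4,0],[1,4,2.4,0],[1,4,2.4,0],[1,4,2.4,0],[1,4,2.4,0]]]' >/dev/null;  python3 -c "
from h import *
st()"
```

```text
t7.43 p [0.2182 0.8549 0.3587] q [ 1.224  0.994  0.037  0.031  1.771 -0.078] z [ 0.085  0.323 -0.943] y [0.24  0.911 0.334] F [-0.   0.7  0.5] op 0.0856 gf 0.0
t8.27 p [0.221  0.8707 0.3736] q [ 1.224  0.985  0.037  0.036  1.712 -0.076] z [ 0.101  0.385 -0.918] y [0.234 0.887 0.398] F [0.3 0.5 0. ] op 0.0854 gf 0.0
```

```bash
python3 -m crank '[[[1,4,2.4,0],[1,4,2.4,0],[1,4,2.4,0],[1,4,2.4,0],[1,4,2.4,0]]]' >/dev/null; python3 -m crank '[[[1,4,2.4,0],[1,4,2.4,0],[1,4,2.4,0],[1,4,2.4,0],[1,4,2.4,0]]]' >/dev/null; python3 -m crank '[[[1,4,2.4,0],[1,4,2.4,0],[1,4,2.4,0],[1,4,2.4,0],[1,4,2.4,0]]]' >/dev/null;  python3 -c "
from h import *
st()"; python3 -m crank '[[[0.007,0.028,0.018,0],[0.007,0.028,0.018,0],[0.007,0.028,0.018,0],[0.007,0.028,0.018,0],[0.007,0.028,0.018,0]]]' >/dev/null;  python3 -c "
from h import *
st()
# station geometry
d=np.load('cloud.npz');P,K,S=d['P'],d['K'].astype(int),d['S']
"
```

```text
t9.52 p [0.2265 0.8963 0.3931] q [ 1.225  0.978  0.037  0.045  1.615 -0.075] z [ 0.123  0.475 -0.871] y [0.222 0.843 0.49 ] F [-0.6 -0.4  0.5] op 0.0854 gf 0.0
t9.93 p [0.2279 0.9018 0.3976] q [ 1.225  0.977  0.037  0.047  1.594 -0.074] z [ 0.128  0.494 -0.86 ] y [0.219 0.832 0.51 ] F [-0.7  0.9  0.4] op 0.0850 gf 0.0
```

```bash
python3 - <<'E'
import numpy as np
from scipy.optimize import least_squares
d=np.load('cloud.npz');P,K,S=d['P'],d['K'].astype(int),d['S']
c30,s30=np.cos(np.pi/6),.5
# lamp bar: depth-cloud middle; fit yaw+mid per camera using top-surface points, then check with housing/orange
m=(abs(P[:,0]-.55)<.25)&(abs(P[:,1]+.1)<.25)&(P[:,2]>.005)
orange=m&(K[:,0]>K[:,2]+60)&(K[:,0]>K[:,1]+40)
for s in(0,1):
    for n,mask in(("bar",m&(P[:,2]>.295)&(P[:,2]<.335)),("orange",orange),("green",m&(K[:,1]>K[:,0]+25)&(K[:,1]>K[:,2]+15))):
        for sg in (1,):
            Q=P[mask&(S==s)]
            if len(Q)<5: print(s,n,len(Q)); continue
            print(s,n,len(Q),"med",np.round(np.median(Q,0),4),"lo",np.round(np.percentile(Q,2,axis=0),4),"hi",np.round(np.percentile(Q,98,axis=0),4))
# deck-frame model from bar: station origin guess
th=np.radians(-5.9); Y=np.array([np.cos(th),np.sin(th),0]); X=np.array([Y[1],-Y[0],0])
# side/scene: rear & front footprints
for s in(0,1):
    Q=P[m&(S==s)&(P[:,2]>.012)&(P[:,2]<.15)&(abs(P[:,1]+.06)<.16)&~orange]
    a=Q@Y;b=Q@X; print(s,"along Y",np.round(np.percentile(a,[0.5,2,98,99.5]),4),"along X",np.round(np.percentile(b,[.5,2,98,99.5]),4))
# orange top plane (shield z=68): points in deck frame
Rd=np.c_[c30*X+[0,0,s30],Y,-s30*X+[0,0,c30]]
for s in(0,1):
    D=(P[orange&(S==s)])@Rd
    h,e=np.histogram(D[:,2],bins=40); i=h.argmax(); print(s,"deckz peak",e[i],e[i+1],"x",np.percentile(D[:,0],[2,98]),"y",np.percentile(D[:,1],[2,98]),"zmax",np.percentile(D[:,2],[1,99.5]))
E
```

```text
0 bar 716 med [ 0.567  -0.0573  0.3187] lo [ 0.4345 -0.0761  0.3004] hi [ 0.6792 -0.0333  0.3257]
0 orange 832 med [ 0.6082 -0.0491  0.1603] lo [ 0.5462 -0.1311  0.0511] hi [0.7775 0.0233 0.1842]
0 green 0
1 bar 681 med [ 0.5492 -0.0469  0.3204] lo [ 0.432  -0.0658  0.3044] hi [ 0.6762 -0.0279  0.3291]
1 orange 1363 med [ 0.609  -0.0416  0.156 ] lo [ 0.5468 -0.0928  0.1159] hi [0.6735 0.0095 0.1838]
1 green 40 med [0.5959 0.0454 0.0964] lo [0.5873 0.0227 0.0672] hi [0.613  0.0524 0.1033]
0 along Y [0.3341 0.3561 0.7923 0.7986] along X [-0.1542 -0.1025  0.1778  0.1828]
1 along Y [0.3054 0.3229 0.7881 0.7932] along X [-0.175  -0.1571  0.1595  0.1716]
0 deckz peak 0.13734808582873828 0.14579031095122844 x [-0.00550897  0.13015366] y [0.54946056 0.77240688] zmax [-0.04944514  0.17647303]
1 deckz peak 0.13813523182770743 0.14400020551436135 x [0.00378779 0.11559174] y [0.54746053 0.67451924] zmax [0.09819428 0.18029668]
```

```bash
for i in 1; do python3 -m crank '[[[0.016,-0.032,-0.002,-0.12],[0.032,-0.064,-0.004,-0.24],[0.048,-0.096,-0.006,-0.36],[0.064,-0.128,-0.008,-0.48],[0.08,-0.16,-0.01,-0.6]]]'>/dev/null; python3 -c "
from h import *
st()"; done;  python3 -m crank '[[[0.016,-0.032,-0.002,-0.12],[0.032,-0.064,-0.004,-0.24],[0.048,-0.096,-0.006,-0.36],[0.064,-0.128,-0.008,-0.48],[0.08,-0.16,-0.01,-0.6]]]'>/dev/null;  python3 -c "
from h import *
st()"
```

```text
t10.35 p [0.3029 0.7493 0.3885] q [ 1.165  0.579  0.84  -0.201  1.224  0.401] z [ 0.36   0.362 -0.86 ] y [0.609 0.607 0.511] F [ 1.3 -0.2  0.7] op 0.0853 gf 0.0
t10.77 p [0.3832 0.5899 0.3789] q [ 1.061  0.445  1.087 -0.422  1.272  0.933] z [ 0.502  0.096 -0.86 ] y [0.845 0.156 0.511] F [ 0.6 -0.6 -0. ] op 0.0854 gf 0.0
```

```bash
python3 -m crank '[[[0.016,-0.032,-0.002,-0.12],[0.032,-0.064,-0.004,-0.24],[0.048,-0.096,-0.006,-0.36],[0.064,-0.128,-0.008,-0.48],[0.08,-0.16,-0.01,-0.6]]]'>/dev/null;   python3 -m crank '[[[0.016,-0.032,-0.002,-0.12],[0.032,-0.064,-0.004,-0.24],[0.048,-0.096,-0.006,-0.36],[0.064,-0.128,-0.008,-0.48],[0.08,-0.16,-0.01,-0.6]]]'>/dev/null; python3 -c "
from h import *
st()"; python3 -m crank '[[[0.016,-0.032,-0.002,-0.12],[0.032,-0.064,-0.004,-0.24],[0.048,-0.096,-0.006,-0.36],[0.064,-0.128,-0.008,-0.48],[0.076,-0.16,-0.01,-0.59]]]'>/dev/null; python3 - <<'E'
from h import *
st()
robot.camera_params("wrist")
E=np.array(robot.camera_params("wrist")["extrinsics"]); im,d=snap("wrist","w1.png"); np.savez("w1.npz",im=im,d=d,E=E)
for n in ["shield_grip","lever_grip","tab"]: 
    for r in robot.recognise(n,"wrist")[:2]: print(n,np.round(r["location"],4),round(r["score"],2))
E
```

```text
t11.60 p [0.5433 0.2704 0.3586] q [ 0.6    0.467  1.104 -0.535  1.591  1.611] z [ 0.271 -0.433 -0.86 ] y [ 0.452 -0.732  0.51 ] F [-0.1  0.2 -0.5] op 0.0851 gf 0.0
t12.02 p [0.6199 0.1102 0.348 ] q [ 0.295  0.621  0.873 -0.52   1.803  1.82 ] z [-0.016 -0.51  -0.86 ] y [-0.031 -0.859  0.51 ] F [ 1.1  0.6 -0.2] op 0.0854 gf 0.0
shield_grip [ 0.6163 -0.0426  0.1546] 0.69
shield_grip [ 0.3401 -0.1788  0.0906] 0.16
lever_grip [0.595  0.0261 0.0743] 0.64
lever_grip [0.5463 0.2081 0.0371] 0.63
tab [0.6196 0.0185 0.1323] 0.7
```

View pics/w1.png

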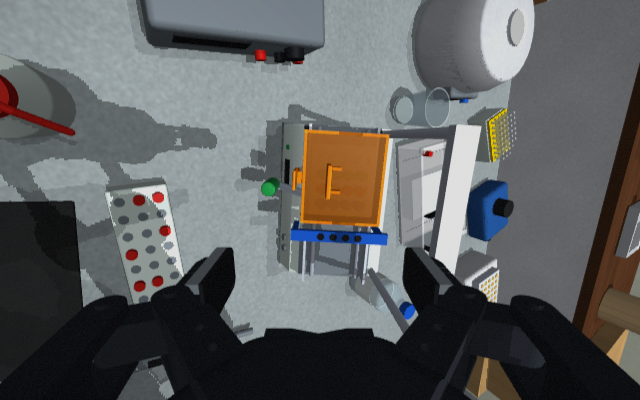

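```bash
cat > fit.py <<'E'
from h import *
def fit(f):
    w=np.load(f); im,d,E=w["im"].astype(int),w["d"],w["E"]
    c=robot.camera_params("wrist"); m=(im[:,:,0]>im[:,:,2]+60)&(im[:,:,0]>im[:,:,1]+40)&(d>0)
    n,l,s,_=cv2.connectedComponentsWithStats(m.astype(np.uint8)); k=1+s[1:,4].argmax(); m=l==k
    v,u=np.nonzero(m); z=d[v,u]; P=np.c_[(u-c["cx"])/c["fx"]*z,(v-c["cy"])/c["fy"]*z,z,np.ones(len(z))]@np.linalg.inv(E).T; P=P[:,:3]
    # plane of the top by RANSAC-like iterative fit
    best=0; rng=np.random.default_rng(0)
    for _ in range(300):
        a=P[rng.choice(len(P),3,False)]; nn=np.cross(a[1]-a[0],a[2]-a[0]); L=np.linalg.norm(nn)
        if L<1e-6: continue
        nn/=L; q=abs((P-a[0])@nn)<.002
        if q.sum()>best: best=q.sum(); Q=P[q]
    c0=Q.mean(0); nn=np.linalg.svd(Q-c0)[2][2]; nn*=np.sign(nn[2])
    X=np.cross([np.cos(-.103),np.sin(-.103),0],nn); X/=np.linalg.norm(X); Y=np.cross(nn,X)
    q=np.c_[(Q-c0)@X,(Q-c0)@Y]; (cx,cy),(w_,h_),ang=cv2.minAreaRect(np.float32(q*1000))
    C=c0+cx/1000*X+cy/1000*Y; H=(P-c0)@nn
    print("n",nn.round(3),"tilt",np.degrees(np.arccos(nn[2])).round(2),"az n",np.degrees(np.arctan2(nn[1],nn[0])).round(2),"rect",w_,h_,ang,"top centre",C.round(4))
    hi=P[(H>.015)&(H<.04)]; g=np.c_[(hi-C)@X,(hi-C)@Y,H[(H>.015)&(H<.04)]]*1000
    for nm,k in(("tab",g[:,0]<-50),("rib",(g[:,0]>-45)&(g[:,0]<0))): print(nm,k.sum(),np.percentile(g[k],[3,50,97],axis=0).round(1).tolist())
    return C,X,Y,nn
E
python3 -c "
from fit import *
C,X,Y,n=fit('w1.npz'); print(X.round(3),Y.round(3))
for z in (71,171): print(z,(C-.040*X+n*(z-68)/1000).round(4))
"
```

```text
n [0.053 0.497 0.866] tilt 30.01 az n 83.97 rect 121.5890884399414 130.076171875 0.10465874522924423 top centre [ 0.6116 -0.0415  0.1506]
tab 75 [[-64.5, -11.1, 16.5], [-62.2, 0.3, 33.4], [-60.9, 12.7, 34.7]]
rib 165 [[-20.8, -19.6, 23.0], [-18.1, 1.1, 33.6], [-15.2, 21.7, 35.0]]
[-0.089 -0.861  0.5  ] [ 0.995 -0.103 -0.001]
71 [ 0.6153 -0.0055  0.1332]
171 [0.6206 0.0442 0.2198]
```

```bash
python3 -m crank '[[[0,-0.015,-0.03,-0.03],[0,-0.03,-0.06,-0.066],[0,-0.045,-0.09,-0.066],[0,-0.06,-0.115,-0.066],[0,-0.069,-0.127,-0.066]]]' >/dev/null; python3 - <<'E'
from fit import *
s=st()
E=np.array(robot.camera_params("wrist")["extrinsics"]); im,d=snap("wrist"); np.savez("w2.npz",im=im,d=d,E=E)
C,X,Y,n=fit('w2.npz')
s=st(); G=C-.0367*X+.003*n; print("goal",G.round(4),"shift",(G-s["eef_pos"]).round(4))
R=np.array(s["tool_rot"]); print("tool y.n",R[:,1]@n, "tool x.X", R[:,0]@X, "x.n",R[:,0]@n)
E
```

```text
t12.63 p [0.6171 0.0431 0.2183] q [ 0.194  0.644  1.179 -0.513  1.499  1.943] z [-0.05  -0.508 -0.86 ] y [-0.078 -0.856  0.511] F [-1.  -0.4 -0.2] op 0.0853 gf 0.0
n [0.05  0.498 0.866] tilt 30.01 az n 84.27 rect 130.45089721679688 124.03489685058594 89.87833404541016 top centre [ 0.6112 -0.0405  0.1502]
tab 235 [[-63.3, -10.7, 16.0], [-60.9, 2.0, 33.1], [-59.8, 13.3, 34.6]]
rib 520 [[-19.9, -19.0, 18.2], [-17.5, 3.1, 33.5], [-14.2, 22.2, 35.0]]
t12.68 p [0.6168 0.0418 0.2172] q [ 0.193  0.645  1.18  -0.513  1.498  1.942] z [-0.052 -0.509 -0.859] y [-0.078 -0.856  0.512] F [ 0.5 -0.6 -2.3] op 0.0856 gf 0.0
goal [ 0.6146 -0.0074  0.1344] shift [-0.0022 -0.0493 -0.0828]
tool y.n 0.01356869885993873 tool x.X -0.009953551477676688 x.n -0.0014813361295884378
```

```bash
python3 -m crank '[[[-0.001,-0.012,-0.02,0],[-0.001,-0.025,-0.042,0],[-0.002,-0.038,-0.063,0],[-0.002,-0.049,-0.083,0],[-0.002,-0.049,-0.083,0]]]' >/dev/null; python3 -m crank '[[[0,0,0,0],[0,0,0,0],[0,0,0,0],[0,0,0,0],[0,0,0,0]]]' 1 25; python3 -m crank '[[[0,0,0,0],[0,0,0,0],[0,0,0,0],[0,0,0,0],[0,0,0,0]]]'; python3 - <<'E'
from fit import *
s=st()
im,d=snap("wrist","w3.png")
E

```

```text
t: 13.52
eef_pos: [0.6184, -0.0044, 0.1412]
tool_rot: [[0.996, -0.084, -0.042], [-0.094, -0.857, -0.507], [0.007, 0.509, -0.861]]
wrist_force: [-1.3, 4.5, 7.0]
opening: 0.0451
gripper_force: 26.4
t: 13.93
eef_pos: [0.6184, -0.0044, 0.1413]
tool_rot: [[0.996, -0.084, -0.042], [-0.094, -0.857, -0.507], [0.007, 0.509, -0.861]]
wrist_force: [-0.2, 5.1, 6.1]
opening: 0.0448
gripper_force: 26.4
t13.93 p [ 0.6184 -0.0044  0.1413] q [ 0.122  0.688  1.32  -0.544  1.297  1.983] z [-0.042 -0.507 -0.861] y [-0.084 -0.857  0.509] F [-0.2  5.1  6.1] op 0.0448 gf 26.4
```

View pics/w3.png

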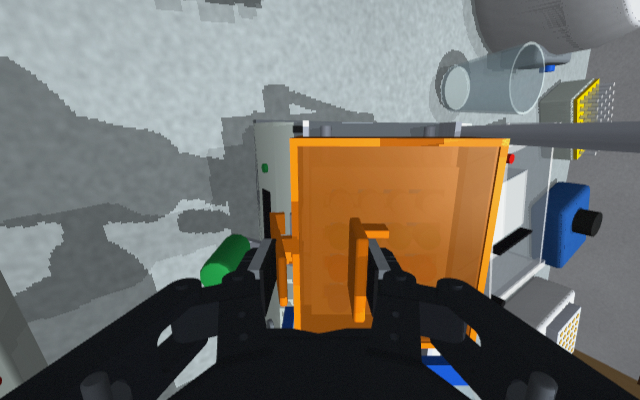

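```bash
python3 -m crank '[[[0.0004,0.004,0.007,0],[0.001,0.008,0.014,0],[0.0015,0.012,0.021,0],[0.002,0.016,0.028,0],[0.002,0.02,0.035,0]]]' - 30; python3 -m crank '[[[0.001,0.012,0.021,0],[0.002,0.024,0.042,0],[0.004,0.036,0.063,0],[0.005,0.048,0.083,0],[0.006,0.06,0.104,0]]]'; python3 - <<'E'
from fit import *
s=st()
a,_=snap("wrist"); b,_=snap("side")
cv2.imwrite("pics/c.png",cv2.resize(np.vstack([a,b])[:,:,::-1],(480,600)))
for r in robot.regions_of("shield","side")[:1]: print(r["score"],np.argwhere(r["region"]).mean(0))
E

```

```text
t: 14.4
eef_pos: [0.6193, 0.0141, 0.1744]
tool_rot: [[0.995, -0.083, -0.047], [-0.095, -0.856, -0.509], [0.002, 0.511, -0.86]]
wrist_force: [0.1, -0.4, -1.6]
opening: 0.045
gripper_force: 31.0
t: 14.82
eef_pos: [0.6248, 0.0743, 0.279]
tool_rot: [[0.995, -0.083, -0.047], [-0.096, -0.856, -0.508], [0.002, 0.51, -0.86]]
wrist_force: [-0.5, 0.3, -3.0]
opening: 0.0448
gripper_force: 31.0
t14.82 p [0.6248 0.0743 0.279 ] q [ 0.238  0.641  1.019 -0.506  1.659  1.905] z [-0.047 -0.508 -0.86 ] y [-0.083 -0.856  0.51 ] F [-0.5  0.3 -3. ] op 0.0448 gf 31.0
0.69 [281.27323009 234.34070796]
```

View pics/c.png

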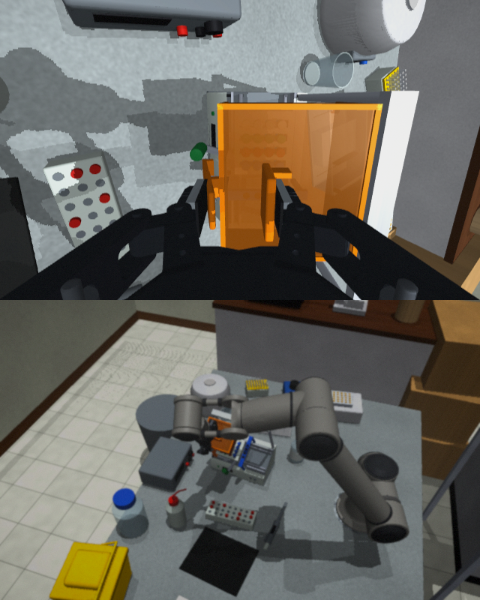

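```bash
python3 -m crank '[[[0.002,0.02,0.03,0],[-0.002,0.045,0.055,-0.1],[-0.01,0.075,0.075,-0.2],[-0.02,0.11,0.09,-0.3],[-0.03,0.145,0.1,-0.4]]]' >/dev/null; python3 -m crank '[[[-0.02,0.035,0.005,-0.08],[-0.04,0.07,0.01,-0.16],[-0.06,0.105,0.015,-0.24],[-0.08,0.14,0.02,-0.32],[-0.1,0.175,0.02,-0.38]]]'  >/dev/null; python3 -c "
from h import *
st()"
```

```text
t15.80 p [0.4842 0.3823 0.3862] q [ 0.575  0.99   0.04  -0.126  2.639  2.934] z [-0.391 -0.326 -0.861] y [-0.665 -0.546  0.509] F [ 0.2  0.4 -1.9] op 0.0449 gf 31.3
```

```bash
python3 -m crank '[[[0.8,0.65,0.3,0],[0.8,0.65,0.3,0],[0.8,0.65,0.3,0],[0.8,0.65,0.3,0],[0.8,0.65,0.3,0]]]' >/dev/null; python3 -c "
from h import *
st()"; python3 -m crank '[[[0.8,0.65,0.3,0],[0.8,0.65,0.3,0],[0.8,0.65,0.3,0],[0.8,0.65,0.3,0],[0.8,0.65,0.3,0]]]' >/dev/null; python3 -c "
from h import *
st()"
```

```text
t16.22 p [0.5021 0.3954 0.3525] q [ 0.577  1.03   0.038 -0.112  2.579  2.946] z [-0.375 -0.315 -0.872] y [-0.671 -0.556  0.49 ] F [ 0.7 -0.1 -1.2] op 0.0449 gf 31.4
t16.63 p [0.5147 0.4088 0.3244] q [ 0.582  1.061  0.037 -0.098  2.528  2.962] z [-0.359 -0.304 -0.882] y [-0.678 -0.564  0.47 ] F [-0.   0.4 -2.5] op 0.0449 gf 31.4
```

```bash
python3 -m crank '[[[0.8,0.65,0.42,0],[0.8,0.65,0.42,0],[0.8,0.65,0.42,0],[0.8,0.65,0.42,0],[0.8,0.65,0.42,0]]]' >/dev/null; python3 -m crank '[[[0.8,0.65,0.42,0],[0.8,0.65,0.42,0],[0.8,0.65,0.42,0],[0.8,0.65,0.42,0],[0.8,0.65,0.42,0]]]' >/dev/null; python3 -m crank '[[[0.8,0.65,0.42,0],[0.8,0.65,0.42,0],[0.8,0.65,0.42,0],[0.8,0.65,0.42,0],[0.8,0.65,0.42,0]]]' >/dev/null; python3 -c "
from h import *
st()"; 
```

```text
t17.88 p [0.5325 0.4258 0.3025] q [ 0.585  1.077  0.037 -0.078  2.447  2.982] z [-0.313 -0.267 -0.912] y [-0.7   -0.583  0.411] F [ 0.9  0.3 -2.7] op 0.0447 gf 31.4
```

```bash
python3 -m crank '[[[0.8,0.65,0.42,0],[0.8,0.65,0.42,0],[0.8,0.65,0.42,0],[0.8,0.65,0.42,0],[0.8,0.65,0.42,0]]]' >/dev/null; python3 -m crank '[[[0.8,0.65,0.42,0],[0.8,0.65,0.42,0],[0.8,0.65,0.42,0],[0.8,0.65,0.42,0],[0.8,0.65,0.42,0]]]' >/dev/null; python3 -m crank '[[[0.8,0.65,0.42,0],[0.8,0.65,0.42,0],[0.8,0.65,0.42,0],[0.8,0.65,0.42,0],[0.8,0.65,0.42,0]]]' >/dev/null;python3 -m crank '[[[0.8,0.65,0.42,0],[0.8,0.65,0.42,0],[0.8,0.65,0.42,0],[0.8,0.65,0.42,0],[0.8,0.65,0.42,0]]]' >/dev/null; python3 -m crank '[[[0.8,0.65,0.42,0],[0.8,0.65,0.42,0],[0.8,0.65,0.42,0],[0.8,0.65,0.42,0],[0.8,0.65,0.42,0]]]' >/dev/null; python3 -m crank '[[[0.8,0.65,0.42,0],[0.8,0.65,0.42,0],[0.8,0.65,0.42,0],[0.8,0.65,0.42,0],[0.8,0.65,0.42,0]]]' >/dev/null; python3 -c "
from h import *
st()"; 
```

```text
t20.38 p [0.5698 0.4575 0.2758] q [ 0.588  1.09   0.037 -0.05   2.284  3.005] z [-0.202 -0.18  -0.963] y [-0.739 -0.617  0.27 ] F [-0.1 -0.5 -1.7] op 0.0446 gf 31.4
```

```bash
python3 -m crank '[[[0.8,0.7,0.45,0],[0.8,0.7,0.45,0],[0.8,0.7,0.45,0],[0.8,0.7,0.45,0],[0.8,0.7,0.45,0]]]' >/dev/null; python3 -m crank '[[[0.8,0.7,0.45,0],[0.8,0.7,0.45,0],[0.8,0.7,0.45,0],[0.8,0.7,0.45,0],[0.8,0.7,0.45,0]]]' >/dev/null; python3 -m crank '[[[0.8,0.7,0.45,0],[0.8,0.7,0.45,0],[0.8,0.7,0.45,0],[0.8,0.7,0.45,0],[0.8,0.7,0.45,0]]]' >/dev/null;python3 -m crank '[[[0.8,0.7,0.45,0],[0.8,0.7,0.45,0],[0.8,0.7,0.45,0],[0.8,0.7,0.45,0],[0.8,0.7,0.45,0]]]' >/dev/null;python3 -m crank '[[[0.8,0.7,0.45,0],[0.8,0.7,0.45,0],[0.8,0.7,0.45,0],[0.8,0.7,0.45,0],[0.8,0.7,0.45,0]]]' >/dev/null;python3 -m crank '[[[0.8,0.7,0.45,0],[0.8,0.7,0.45,0],[0.8,0.7,0.45,0],[0.8,0.7,0.45,0],[0.8,0.7,0.45,0]]]' >/dev/null;python3 -m crank '[[[0.8,0.7,0.45,0],[0.8,0.7,0.45,0],[0.8,0.7,0.45,0],[0.8,0.7,0.45,0],[0.8,0.7,0.45,0]]]' >/dev/null;python3 -m crank '[[[0.8,0.7,0.45,0],[0.8,0.7,0.45,0],[0.8,0.7,0.45,0],[0.8,0.7,0.45,0],[0.8,0.7,0.45,0]]]' >/dev/null; python3 -c "
from h import *
st()"; 
```

```text
t23.72 p [0.6077 0.5216 0.2687] q [ 0.618  1.085  0.037 -0.013  2.059  3.056] z [-0.026 -0.032 -0.999] y [-0.766 -0.642  0.04 ] F [-0.7 -0.1 -1.1] op 0.0447 gf 31.5
```

```bash
python3 -m crank '[[[0.8,0.7,0.45,0],[0.8,0.7,0.45,0],[0.8,0.7,0.45,0],[0.8,0.7,0.45,0],[0.8,0.7,0.45,0]]]' >/dev/null; python3 - <<'E'
from h import *
s=st()
d=np.load('cloud.npz');P,K,S=d['P'],d['K'].astype(int),d['S']
for c in(0,1):
    m=(S==c)&(abs(P[:,2])<.02)&(K.max(1)<45)&(abs(P[:,0]-.5)<.2)&(abs(P[:,1]-.39)<.2)
    Q=P[m]; 
    # largest cluster on 4 mm grid
    g=np.zeros((120,120),np.uint8); ij=((Q[:,:2]-[.3,.19])/.004).astype(int).clip(0,119); g[ij[:,0],ij[:,1]]=1
    g=cv2.morphologyEx(g,cv2.MORPH_CLOSE,np.ones((5,5),np.uint8)); g=cv2.morphologyEx(g,cv2.MORPH_OPEN,np.ones((5,5),np.uint8))
    n,l,st_,_=cv2.connectedComponentsWithStats(g); k=1+st_[1:,4].argmax(); q=Q[l[ij[:,0],ij[:,1]]==k]
    print(c,len(q),cv2.minAreaRect(np.float32(q[:,:2]*1000)),"z",np.median(q[:,2]))
# shield underside in the hand
im,dp=snap("side","d.png")
for r in robot.recognise("shield","side")[:1]: print(r["location"],r["score"])
E
```

```text
t24.13 p [0.6145 0.5289 0.2682] q [ 0.619  1.085  0.037 -0.009  2.027  3.059] z [-0.002 -0.011 -1.   ] y [-0.766 -0.643  0.009] F [ 0.8 -0.2 -2.4] op 0.0449 gf 31.5
0 1826 ((495.51995849609375, 387.745361328125), (196.52792358398438, 235.51023864746094), 82.953857421875) z 0.006156382468396782
1 5374 ((495.95172119140625, 394.4268798828125), (200.75830078125, 238.6092071533203), 81.80091094970703) z 0.007933309238880137
[0.5678, 0.5274, 0.2649] 0.64
```

View pics/d.png

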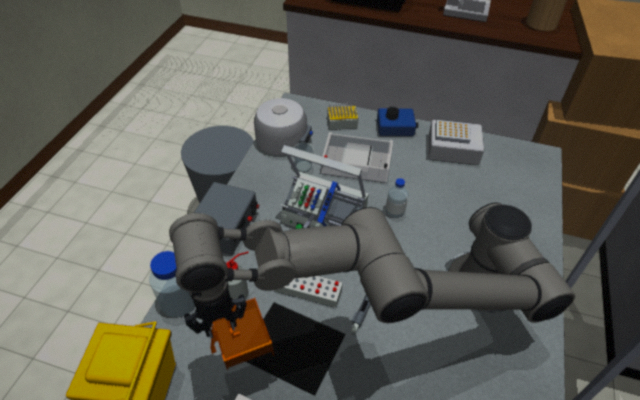

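```bash
python3 -m crank '[[[-0.025,-0.02,0,0.11],[-0.05,-0.045,-0.01,0.22],[-0.075,-0.07,-0.02,0.34],[-0.095,-0.085,-0.035,0.46],[-0.11,-0.099,-0.05,0.58]]]' >/dev/null; python3 -m crank '[[[0,0,-0.03,0.12],[0,0,-0.06,0.17],[0,0,-0.085,0.17],[0,0,-0.1,0.17],[0,0,-0.11,0.17]]]' >/dev/null; python3 - <<'E'
from h import *
s=st(); R=np.array(s["tool_rot"]); 
im,d=snap("side"); 
P,K=None,None
c=robot.camera_params("side"); m=(im[:,:,0].astype(int)>im[:,:,2]+60)&(im[:,:,0].astype(int)>im[:,:,1]+35)&(d>0)
v,u=np.nonzero(m); z=d[v,u]; P=(np.c_[(u-c["cx"])/c["fx"]*z,(v-c["cy"])/c["fy"]*z,z,np.ones(len(z))]@np.linalg.inv(c["extrinsics"]).T)[:,:3]
P=P[(np.linalg.norm(P[:,:2]-[.5,.4],axis=1)<.12)&(P[:,2]>.02)]
h,e=np.histogram(P[:,2],bins=np.arange(0,.2,.003)); print("z peak",e[h.argmax()],"lowest",np.percentile(P[:,2],1))
T=P[abs(P[:,2]-e[h.argmax()]-.0015)<.006]; print(cv2.minAreaRect(np.float32(T[:,:2]*1000)),len(T))
A=np.c_[T[:,:2]-T[:,:2].mean(0),np.ones(len(T))]; print("slope",np.linalg.lstsq(A,T[:,2],rcond=None)[0])
E
```

```text
t25.07 p [0.5286 0.4512 0.122 ] q [ 0.601  0.749  1.126 -0.012  1.272  2.477] z [ 0.002 -0.012 -1.   ] y [-0.297 -0.955  0.011] F [-0.3  0.5 -2. ] op 0.0445 gf 31.5
z peak 0.114 lowest 0.07432175878609665
((512.048828125, 417.7401123046875), (127.43495178222656, 130.1945037841797), 72.51112365722656) 1090
slope [-0.01224842 -0.01975767  0.11597704]
```

```bash
python3 -m crank '[[[-0.008,-0.007,0,0.06],[-0.016,-0.014,-0.005,0.12],[-0.0245,-0.021,-0.012,0.17],[-0.0245,-0.021,-0.02,0.17],[-0.0245,-0.021,-0.025,0.17]]]'; python3 -m crank '[[[0,0,-0.002,0],[0,0,-0.004,0],[0,0,-0.006,0],[0,0,-0.008,0],[0,0,-0.01,0]]]'
```

```text
t: 25.53
eef_pos: [0.5054, 0.4311, 0.0998]
tool_rot: [[0.991, -0.132, 0.007], [-0.132, -0.991, -0.009], [0.008, 0.008, -1.0]]
wrist_force: [0.5, -0.2, -1.9]
opening: 0.0446
gripper_force: 31.5
t: 25.95
eef_pos: [0.5053, 0.4311, 0.0893]
tool_rot: [[0.991, -0.131, 0.007], [-0.131, -0.991, -0.009], [0.008, 0.008, -1.0]]
wrist_force: [-0.2, 0.0, -2.1]
opening: 0.0451
gripper_force: 31.5
```

Not yet in contact; continue down in small steps.

```bash
python3 -m crank '[[[0,0,-0.001,0],[0,0,-0.002,0],[0,0,-0.003,0],[0,0,-0.004,0],[0,0,-0.005,0]]]'; python3 -m crank '[[[0,0,-0.001,0],[0,0,-0.002,0],[0,0,-0.002,0],[0,0,-0.003,0],[0,0,-0.003,0]]]'
```

```text
t: 26.37
eef_pos: [0.5051, 0.4309, 0.0844]
tool_rot: [[0.991, -0.131, 0.007], [-0.131, -0.991, -0.009], [0.008, 0.008, -1.0]]
wrist_force: [-0.1, 0.1, -2.1]
opening: 0.0445
gripper_force: 31.5
t: 26.78
eef_pos: [0.5051, 0.431, 0.0836]
tool_rot: [[0.991, -0.131, 0.007], [-0.131, -0.991, -0.009], [0.008, 0.008, -1.0]]
wrist_force: [-5.5, -4.1, 10.8]
opening: 0.0447
gripper_force: 33.7
```

```bash
python3 -m crank '[[[0,0,0.001,0],[0,0,0.001,0],[0,0,0.001,0],[0,0,0.001,0],[0,0,0.001,0]]]' -0.5; python3 -m crank '[[[0,0,0.015,0],[0,0,0.035,0],[0,0,0.065,0],[0,0,0.1,0],[0,0,0.14,0]]]' -1;python3 - <<'E'
from h import *
s=st(); im,d=snap("side"); iw,dw=snap("wrist"); sc,_=snap("scene")
cv2.imwrite("pics/e.png",cv2.resize(np.vstack([im,iw])[:,:,::-1],(480,600)))
c=robot.camera_params("side"); I=im.astype(int); m=(I[:,:,0]>I[:,:,2]+60)&(I[:,:,0]>I[:,:,1]+35)&(d>0)
v,u=np.nonzero(m); z=d[v,u]; P=(np.c_[(u-c["cx"])/c["fx"]*z,(v-c["cy"])/c["fy"]*z,z,np.ones(len(z))]@np.linalg.inv(c["extrinsics"]).T)[:,:3]
P=P[(np.linalg.norm(P[:,:2]-[.5,.4],axis=1)<.12)&(P[:,2]>.02)]
h,e=np.histogram(P[:,2],bins=np.arange(0,.2,.003)); print("z peak",e[h.argmax()])
T=P[abs(P[:,2]-e[h.argmax()]-.0015)<.006]; print(cv2.minAreaRect(np.float32(T[:,:2]*1000)),len(T))
for n in ["strip_red","red_caps","strip_blue","strip_green","strip_white","lever_grip"]:
  for cam in("side","scene"):
    print(n,cam,[(np.round(r["location"],3).tolist(),round(r["score"],2)) for r in robot.recognise(n,cam)[:2]])
E
```

```text
t: 27.2
eef_pos: [0.5051, 0.4309, 0.0821]
tool_rot: [[0.991, -0.131, 0.006], [-0.131, -0.991, -0.01], [0.007, 0.009, -1.0]]
wrist_force: [0.2, -0.4, -0.4]
opening: 0.0642
gripper_force: 0.0
t: 27.62
eef_pos: [0.5044, 0.4304, 0.2221]
tool_rot: [[0.991, -0.131, 0.003], [-0.131, -0.991, -0.011], [0.005, 0.011, -1.0]]
wrist_force: [0.9, 0.4, -0.7]
opening: 0.0852
gripper_force: 0.0
t27.62 p [0.5044 0.4304 0.2221] q [ 0.596  0.613  1.104 -0.011  1.428  2.3  ] z [ 0.003 -0.011 -1.   ] y [-0.131 -0.991  0.011] F [ 0.9  0.4 -0.7] op 0.0852 gf 0.0
z peak 0.075
((495.3853759765625, 393.7162780761719), (127.35836791992188, 131.0931854248047), 81.28336334228516) 1539
strip_red side [([0.583, 0.015, 0.074], 0.45), ([0.592, -0.048, 0.148], 0.41)]
strip_red scene [([0.596, -0.06, 0.151], 0.46)]
red_caps side [([0.478, 0.212, 0.042], 0.74), ([0.592, -0.048, 0.146], 0.66)]
red_caps scene [([0.601, -0.055, 0.154], 0.53)]
strip_blue side [([0.584, -0.04, 0.127], 0.57)]
strip_blue scene [([0.637, -0.067, 0.157], 0.65), ([0.573, -0.114, 0.123], 0.33)]
strip_green side [([0.609, -0.05, 0.149], 0.65)]
strip_green scene [([0.619, -0.063, 0.151], 0.48)]
strip_white side [([0.635, -0.049, 0.147], 0.6)]
strip_white scene [([0.638, -0.066, 0.152], 0.64), ([0.522, -0.398, 0.046], 0.21)]
lever_grip side [([0.587, 0.011, 0.075], 0.62), ([0.704, -0.299, 0.059], 0.48)]
lever_grip scene [([0.637, -0.068, 0.154], 0.68), ([0.599, 0.029, 0.091], 0.39)]
```

View pics/e.png

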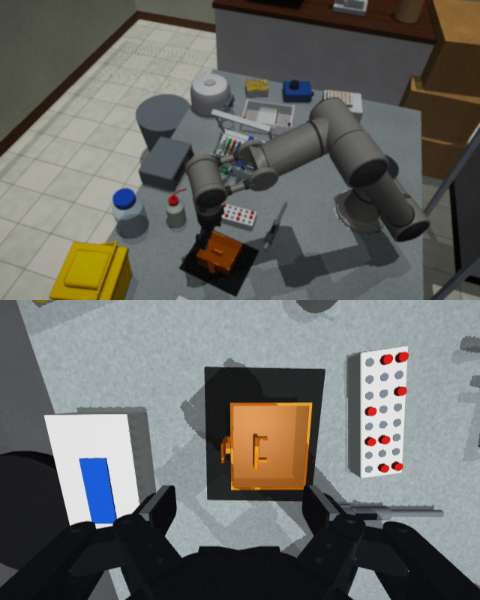

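```bash
python3 - <<'E'
from h import *
s=robot.state(); p=np.array(s["eef_pos"]); q1=s["q"][0]; r=np.array([np.cos(q1),np.sin(q1)]); l=np.array([-np.sin(q1),np.cos(q1)])
for cam in("side","scene"):
    im,d=snap(cam); c=robot.camera_params(cam); v,u=np.nonzero(d>0); z=d[v,u]
    P=(np.c_[(u-c["cx"])/c["fx"]*z,(v-c["cy"])/c["fy"]*z,z,np.ones(len(z))]@np.linalg.inv(c["extrinsics"]).T)[:,:3]
    D=P[:,:2]-p[:2]; A=np.c_[D@r,D@l,P[:,2]-p[2]]
    for a in np.arange(-.4,.12,.04):
        k=(A[:,0]>=a)&(A[:,0]<a+.04)&(abs(A[:,1]+.05)<.2)&(A[:,2]>.05)
        if k.sum()>5: print(cam,"rad %.2f"%a,"lat",np.percentile(A[k,1],[2,98]).round(3),"z",np.percentile(A[k,2],[2,98]).round(3))
E
```

```text
side rad -0.40 lat [-0.056  0.147] z [0.462 0.475]
side rad -0.36 lat [-0.057  0.147] z [0.439 0.473]
side rad -0.32 lat [-0.05   0.144] z [0.377 0.448]
side rad -0.28 lat [-0.026  0.055] z [0.358 0.434]
side rad -0.24 lat [-0.026  0.056] z [0.343 0.419]
side rad -0.20 lat [-0.044  0.064] z [0.315 0.403]
side rad -0.16 lat [-0.049  0.064] z [0.302 0.385]
side rad -0.12 lat [-0.052  0.067] z [0.313 0.37 ]
side rad -0.08 lat [-0.051  0.067] z [0.078 0.338]
side rad -0.04 lat [-0.047  0.074] z [0.14  0.361]
side rad -0.00 lat [-0.047  0.073] z [0.076 0.36 ]
side rad 0.04 lat [-0.048  0.063] z [0.067 0.335]
scene rad -0.40 lat [-0.078 -0.062] z [0.366 0.449]
scene rad -0.36 lat [-0.077 -0.032] z [0.362 0.446]
scene rad -0.32 lat [-0.062 -0.025] z [0.346 0.431]
scene rad -0.28 lat [-0.05  -0.011] z [0.33  0.425]
scene rad -0.24 lat [-0.05   0.005] z [0.316 0.416]
scene rad -0.20 lat [-0.059  0.007] z [0.304 0.399]
scene rad -0.16 lat [-0.059  0.053] z [0.298 0.383]
scene rad -0.12 lat [-0.061  0.055] z [0.312 0.365]
scene rad -0.08 lat [-0.062  0.053] z [0.068 0.335]
scene rad -0.04 lat [-0.068  0.049] z [0.076 0.358]
scene rad -0.00 lat [-0.068  0.049] z [0.073 0.358]
scene rad 0.04 lat [-0.056  0.054] z [0.058 0.328]
```

```bash
python3 -m crank '[[[0.009,-0.027,0,0],[0.02,-0.06,0,0],[0.03,-0.09,0,0],[0.04,-0.12,0,0],[0.05,-0.15,0,0]]]' 1 30 >/dev/null; python3 -m crank '[[[0.01,-0.03,0,0],[0.02,-0.06,0,0],[0.03,-0.09,0,0],[0.04,-0.12,0,0],[0.05,-0.15,0,0]]]' >/dev/null; python3 - <<'E'
from h import *
s=st()
c=robot.camera_params("wrist"); E=np.array(c["extrinsics"]); im,d=snap("wrist","f.png")
for n in ["lever_grip","red_caps","strip_red","strip_green","strip_white","strip_blue"]: 
    for r in robot.recognise(n,"wrist")[:2]:
        L=np.array(r["location"]); print(n,L.round(4),round(r["score"],2),"Y",round(L@[.9947,-.1028,0]-.558,4),"X",round(L@[-.1028,-.9947,0]-.016,4))
I=im.astype(int); m=(I[:,:,1]>I[:,:,0]+40)&(I[:,:,1]>I[:,:,2]+30)&(d>0); v,u=np.nonzero(m); z=d[v,u]
P=(np.c_[(u-c["cx"])/c["fx"]*z,(v-c["cy"])/c["fy"]*z,z,np.ones(len(z))]@np.linalg.inv(E).T)[:,:3]
P=P[P[:,1]>0.0]; Y=P@[.9947,-.1028,0]-.558; X=P@[-.1028,-.9947,0]-.016; print("green",len(P),np.percentile(Y,[2,50,98]).round(4),np.percentile(X,[2,50,98]).round(4),np.percentile(P[:,2],[2,50,98]).round(4))
E
```

```text
t29.30 p [0.6054 0.1294 0.2226] q [ 0.092  0.521  1.264 -0.01   1.351  1.796] z [ 0.007 -0.009 -1.   ] y [-0.131 -0.991  0.008] F [ 1.5 -0.1 -0. ] op 0.0000 gf 0.0
lever_grip [0.5915 0.0132 0.0701] 0.67 Y 0.029 X -0.0899
red_caps [ 0.595  -0.0518  0.1444] 0.93 Y 0.0392 X -0.0256
strip_red [ 0.5995 -0.0514  0.1483] 0.93 Y 0.0436 X -0.0265
strip_green [ 0.6134 -0.0495  0.144 ] 0.7 Y 0.0572 X -0.0298
strip_green [ 0.6028 -0.0529  0.151 ] 0.46 Y 0.047 X -0.0253
strip_white [ 0.6363 -0.0547  0.1449] 0.83 Y 0.0806 X -0.027
strip_white [0.7129 0.266  0.1227] 0.23 Y 0.1238 X -0.3539
green 556 [0.025  0.0367 0.0446] [-0.1298 -0.1176 -0.0931] [0.0595 0.0927 0.0984]
```

View pics/f.png

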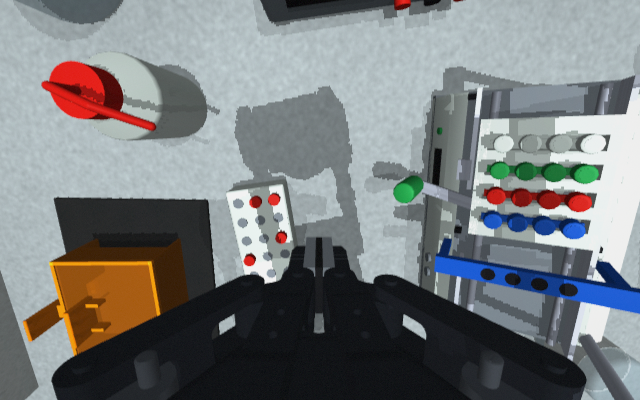

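```bash
python3 -m crank '[[[0.008,-0.025,0,0],[0.016,-0.05,0,0],[0.024,-0.07,0,0],[0.031,-0.09,-0.01,0],[0.031,-0.09,-0.02,0]]]' >/dev/null; python3 -m crank '[[[0,0,-0.03,0],[0,0,-0.06,0],[0,0,-0.09,0],[0,0,-0.11,0],[0,0,-0.124,0]]]' ;  python3 -c "
from h import *
s=st();p=s['eef_pos'];print('Y',p@np.array([.9947,-.1028,0])-.558,'X',p@np.array([-.1028,-.9947,0])-.016)"
```

```text
t: 30.48
eef_pos: [0.6342, 0.0428, 0.0753]
tool_rot: [[0.992, -0.129, 0.002], [-0.129, -0.992, -0.009], [0.003, 0.009, -1.0]]
wrist_force: [-0.6, -0.9, 0.2]
opening: -0.0001
gripper_force: 0.0
t30.48 p [0.6342 0.0428 0.0753] q [-0.049  0.688  1.39  -0.01   1.061  1.656] z [ 0.002 -0.009 -1.   ] y [-0.129 -0.992  0.009] F [-0.6 -0.9  0.2] op -0.0001 gf 0.0
Y 0.06847637003458684 X -0.12379125964124328
```

```bash
python3 -m crank '[[[-0.012,0.001,0,0],[-0.024,0.002,0,0],[-0.036,0.004,0,0],[-0.048,0.005,0,0],[-0.06,0.006,0,0]]]' | grep -E "eef|force" ; python3 -m crank '[[[-0.004,0,0,0],[-0.008,0.001,0,0],[-0.012,0.001,0,0],[-0.015,0.0015,0,0],[-0.015,0.0015,0,0]]]' | grep -E "eef|force"; python3 - <<'E'
from h import *
s=st(); print('Y',s['eef_pos']@np.array([.9947,-.1028,0])-.558)
c=robot.camera_params("wrist"); E=np.array(c["extrinsics"]); im,d=snap("wrist","g.png")
for n in ["lever_grip","red_caps"]: 
  for cam in ("wrist","side"):
    if cam=="side" and n=="lever_grip": snap("side")
    for r in robot.recognise(n,cam)[:2]:
        L=np.array(r["location"]); print(n,cam,L.round(4),round(r["score"],2),"Y",round(L@[.9947,-.1028,0]-.558,4),"X",round(L@[-.1028,-.9947,0]-.016,4))
E
```

```text
eef_pos: [0.5772, 0.049, 0.0785]
wrist_force: [7.7, 2.6, -3.1]
gripper_force: 3.7
eef_pos: [0.5619, 0.0491, 0.079]
wrist_force: [4.7, 2.0, 2.7]
gripper_force: 2.0
t31.32 p [0.5619 0.0491 0.079 ] q [-0.044  0.569  1.616 -0.011  0.947  1.664] z [ 0.009 -0.01  -1.   ] y [-0.13  -0.992  0.008] F [4.7 2.  2.7] op -0.0002 gf 2.0
Y -0.004128705296737034
lever_grip wrist [0.542  0.0034 0.0642] 0.85 Y -0.0192 X -0.0751
lever_grip wrist [ 0.6107 -0.0295  0.092 ] 0.64 Y 0.0525 X -0.0494
lever_grip side [0.5371 0.0393 0.0741] 0.52 Y -0.0278 X -0.1103
red_caps wrist [ 0.579  -0.0369  0.1353] 0.81 Y 0.0217 X -0.0388
red_caps wrist [0.4643 0.3341 0.014 ] 0.36 Y -0.1305 X -0.3961
red_caps side [ 0.5067 -0.0483  0.0883] 0.34 Y -0.049 X -0.02
```

View pics/g.png

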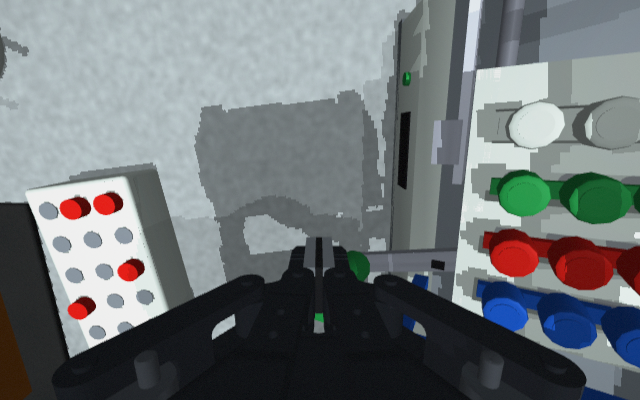

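```bash
python3 -m crank '[[[-0.001,0,0,0],[-0.002,0,0,0],[-0.003,0,0,0],[-0.004,0,0,0],[-0.004,0,0,0]]]' | grep -E "eef|force"; python3 -m crank '[[[-0.001,0,0,0],[-0.002,0,0,0],[-0.003,0,0,0],[-0.004,0,0,0],[-0.004,0,0,0]]]' | grep -E "eef|force"
```

```text
eef_pos: [0.5583, 0.0484, 0.0788]
wrist_force: [7.1, 1.3, 2.4]
gripper_force: 2.3
eef_pos: [0.5584, 0.0483, 0.0794]
wrist_force: [20.2, 1.1, -5.3]
gripper_force: 2.1
```

```bash
python3 -m crank '[[[0.015,-0.0015,0,0],[0.03,-0.003,0,0],[0.048,-0.005,0,0],[0.064,-0.0065,0,0],[0.076,-0.0075,0,0]]]' | grep -E "eef|force"; python3 -m crank '[[[0,0,0,0],[0,0,0,0],[-0.012,0.001,0,0],[-0.024,0.002,0,0],[-0.036,0.0035,0,0]]]' | grep -E "eef|force"; python3 -m crank '[[[-0.012,0.001,0,0],[-0.024,0.002,0,0],[-0.034,0.0035,0,0],[-0.04,0.004,0,0],[-0.04,0.004,0,0]]]' | grep -E "eef|force"; python3 - <<'E'
from h import *
im,d=snap("side"); snap("wrist")
for cam in ("wrist","side"):
    for n in ["red_caps","strip_green"]: 
      for r in robot.recognise(n,cam)[:2]:
        L=np.array(r["location"]); print(n,cam,L.round(4),round(r["score"],2),"Y",round(L@[.9947,-.1028,0]-.558,4))
E
```

```text
eef_pos: [0.6285, 0.0406, 0.0772]
wrist_force: [0.3, 0.1, 0.2]
gripper_force: 0.0
eef_pos: [0.5925, 0.0447, 0.078]
wrist_force: [6.8, 0.2, -3.5]
gripper_force: 3.1
eef_pos: [0.5582, 0.048, 0.081]
wrist_force: [17.2, 0.4, 1.5]
gripper_force: 2.1
red_caps wrist [ 0.5554 -0.0347  0.1383] 0.8 Y -0.002
red_caps wrist [0.458  0.3379 0.0129] 0.27 Y -0.1372
strip_green wrist [ 0.5726 -0.0333  0.137 ] 0.87 Y 0.015
red_caps side [0.5313 0.0404 0.0749] 0.74 Y -0.0337
```

```bash
python3 -m crank '[[[0.015,-0.0015,0,0],[0.03,-0.003,0,0],[0.048,-0.005,0,0],[0.064,-0.0065,0,0],[0.076,-0.0075,0,0]]]' | grep -E "eef|force"; python3 -m crank '[[[0,0,0,0],[0,0,0,0],[-0.012,0.001,0,0],[-0.024,0.002,0,0],[-0.036,0.0035,0,0]]]' | grep -E "eef|force"; python3 -m crank '[[[-0.012,0.001,0,0],[-0.024,0.002,0,0],[-0.034,0.0035,0,0],[-0.04,0.004,0,0],[-0.04,0.004,0,0]]]' | grep -E "eef|force"; python3 -m crank '[[[0.015,-0.0015,0,0],[0.03,-0.003,0,0],[0.048,-0.005,0,0],[0.064,-0.0065,0,0],[0.078,-0.0075,0,0]]]' | grep -E "eef|force"; python3 -m crank '[[[0,0,0,0],[0,0,0.02,0],[0,0.0,0.05,0],[0,0.0,0.08,0],[0,0.02,0.11,0]]]' | grep -E "eef|force";  python3 -m crank '[[[0,0.035,0.02,0],[0,0.07,0.03,0],[0,0.105,0.03,0],[0,0.13,0.03,0],[0,0.13,0.03,0]]]' | grep -E "eef|force"; python3 - <<'E'
from h import *
st(); im,d=snap("scene"); w,_=snap("wrist")
A=cv2.resize(im[160:310,240:480],(640,400),interpolation=cv2.INTER_CUBIC)
cv2.imwrite("pics/k.png",cv2.resize(np.vstack([A,w])[:,:,::-1],(480,600)))
snap("side")
for cam in ("wrist","side","scene"):
    for n in ["red_caps","lever_grip","shield"]: 
      for r in robot.recognise(n,cam)[:1]:
        L=np.array(r["location"]); print(n,cam,L.round(4),round(r["score"],2),"Y",round(L@[.9947,-.1028,0]-.558,4))
E
```

```text
eef_pos: [0.6284, 0.0408, 0.078]
wrist_force: [-0.4, -0.6, -0.6]
gripper_force: 0.0
eef_pos: [0.5925, 0.0448, 0.0784]
wrist_force: [6.1, 2.0, -3.6]
gripper_force: 3.1
eef_pos: [0.5581, 0.0481, 0.0811]
wrist_force: [17.3, -0.8, 0.2]
gripper_force: 2.1
eef_pos: [0.6302, 0.041, 0.0783]
wrist_force: [-1.2, -0.4, 0.5]
gripper_force: 0.0
eef_pos: [0.629, 0.0584, 0.189]
wrist_force: [2.2, 0.2, 0.6]
gripper_force: 0.0
eef_pos: [0.6284, 0.196, 0.2181]
wrist_force: [-0.2, 0.1, -0.2]
gripper_force: 0.0
t36.50 p [0.6284 0.196  0.2181] q [ 0.19   0.602  1.135 -0.009  1.402  1.888] z [ 0.005 -0.008 -1.   ] y [-0.126 -0.992  0.007] F [-0.2  0.1 -0.2] op 0.0001 gf 0.0
red_caps wrist [ 0.5355 -0.0416  0.1336] 0.64 Y -0.0211
lever_grip wrist [0.591  0.0083 0.0739] 0.6 Y 0.029
shield wrist [0.5408 0.3934 0.0767] 0.87 Y -0.0605
red_caps side [0.5039 0.4546 0.0755] 0.64 Y -0.1035
lever_grip side [0.5885 0.0111 0.0739] 0.53 Y 0.0262
shield side [0.4934 0.4089 0.0777] 0.78 Y -0.1092
red_caps scene [ 0.5327 -0.0513  0.1521] 0.51 Y -0.0228
lever_grip scene [0.5974 0.026  0.0794] 0.44 Y 0.0336
shield scene [0.4949 0.3438 0.0698] 0.86 Y -0.1011
```

View pics/k.png

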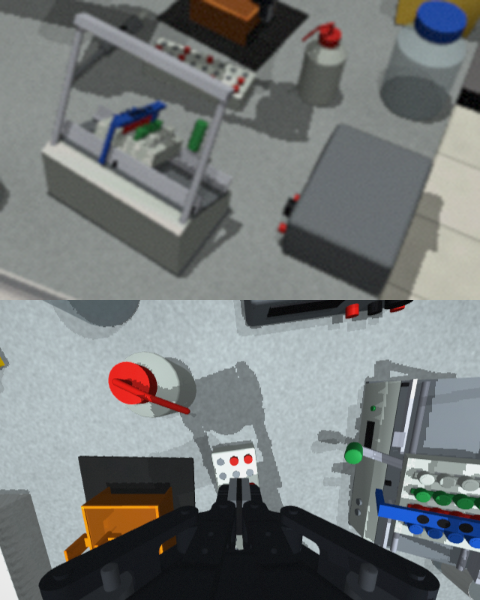

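```bash
python3 -c "
from plant import robot
print(robot.finish_job())"
```

```text
the job is handed in; nothing more can be done
None
```

The job is handed in at about 37 s: the shield stands upright in the middle of the mat, and three full lever strokes put the red strip under the blue guide, with the lever back at rest. Joint 3 read up to 0.004 rad below its stated 0.04 limit while I pushed against full reach to tilt the gripper, so that is the one point that could count against it.

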